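# Count a media bottle, close it, crack the cap to vent and hold it

### The arm

A 6-joint arm with a two-finger parallel gripper is mounted at the origin on a cart in front of the work surface, level with it; the furniture and walls round the work are solid. World frame = base frame: x ahead of the robot, y to its left, z up, the work surface at z = 0. Lengths are in m, angles in rad, forces in N, time in s.
With the tool pointing down it reaches from about 0.3 to 0.775 m from the base axis. Payload 14.6 kg.
Tool frame: the origin (TCP) lies midway between the tips of the shut fingers; the grasp point (between the pads) lies 19 mm behind it; z points along the fingers, y is the line along which they close (so a half turn about z gives the same grasp; the last joint's range is limited). The gripper opens to 94 mm and grips with 3 to 60 N. Pads are 16 mm wide; open, the fingers measure 119 mm over their backs; the gripper's body (75 mm by 177 mm) begins 78 mm behind the grasp point.
Start: joints at [1.038, 0.3, 1.521, -0, 1.321, -0.067], TCP at [0.247, 0.491, 0.205] pointing down, gripper open.
Joint ranges: [-3.03, 3.03], [-0.79, 2.21], [0.23, 2.52], [-1.04, 4.18], [0, 3.07], [-2.55, 2.55]. Speed limits (rad/s): [2.22, 2.22, 2.57, 3.14, 3.14, 3.14].

### API

Orientations are given as [roll, pitch, yaw] about the fixed x, y, z axes, in that order (R = Rz(yaw) Ry(pitch) Rx(roll)).
In Python, from station import * gives the robot as it stands.
- The arm moves only by the tool send_rows, never from a script. Its argument "targets" is a list of rows, each an object of numbers: "x", "y", "z": the shift along the world's x, y, z in units of 0.2 m (1.0 is 0.2 m); "spin": the turn about the world's z in units of pi/2 rad (1.0 is pi/2 rad); "claw": the finger opening in mm, from 0 to 94. A call has 1 to 20 rows; each row shifts and turns the commanded pose from where the row before left it; what a row does not reach is not made up. A row lasts 1/10 s, in which the tool goes at most 50 mm and 8.59 degrees, less where a joint would pass 70% of its speed; a pose out of reach is approached as far as the arm can. A call with a number of a shift or a turn outside -1 to 1 is refused whole. A call with a gripper value outside its range is refused whole. The fingers move at their own pace and stop on an object; "force" is the grip in N (left out, the last holds). Time passes only in rows, so rows that do not move let the fingers close. It gives the time, the measured TCP pose, the force, the opening and the grip force at its end, in the units of the state.
- get_obs(): the state, without advancing time (a new reading comes with each control period).
- camera(name): name is "side" or "top"; returns the picture (384x512x3 uint8, blue, green, red); there is no depth.
- camera_model(name): a dict with "fovy" (degrees; the focal length in pixels is half the picture's height over the tangent of half this angle, whatever the lens; pixels are square), "cx", "cy" (the principal point, pixels), "T" (4x4, takes a point from camera to world coordinates). Camera axes: x right, y down, z forward; pixel columns grow to the right and rows downward; lengths in m; the calibration is good to about 2 mm. A picture is of the moment at which its call begins. camera_model takes no time and is no camera call.
- hand_in(): hands the job in; it is judged then, once.
The state is a dict: "time_s": time; "qpos": joint angles; "joint_vel": joint speeds; "tau": joint torques, N m; "ee_pos": TCP position; "eef_rot": TCP orientation; "force": force on the tool from outside, world axes, zero at the start; "moment": the same for the moment, N m; "grip_width": finger opening in m; "grip_force": force on a finger pad.
Only numpy, scipy, OpenCV 4.12 (cv2) and the standard library are available. Lean on these libraries where they do the work, as an engineer would, in place of code of your own. Each camera call takes 0.05 s, during which the arm holds its last target. There are 200 camera calls.

### The job

Count the media bottle first: swing the sprung lever of the tally counter all the way to its stop and let it spring back. Then screw the bottle's cap down (clockwise from above) until it bottoms out, back it off a quarter turn to vent, and finish while still gripping the cap there: do not let go of it. Leave the sample tube and the specimen pot that stand nearby where they are.

Things in the scene. Friction and masses are not known exactly. Their poses are not given: they have to be found in the camera images.
- cap (a joint): Turn of the bottle's screw cap about its upright axis, rad: 0 = bottomed out, and it stops hard there; it grows as the cap is unscrewed (counter-clockwise from above). It starts somewhere between 2.2 and 3.0, already engaged on the thread, stays where it is left (thread friction about 0.08 N m) and cannot come off (a stop at 4.2). The cap rises 4 mm per full turn (about 2 mm at the start).
- cap_mid (a point): Centre of the ribbed grey plastic cap, half-way up: an upright cylinder 40 mm in diameter over its smooth skirt (41 mm over the ribs), 28 mm tall, with a raised radial bar on top (17 x 5 mm, 3.5 mm high) that shows its turn. When bottomed out it spans z = 100 to 128 mm above the bench. Its x axis points along the bar; z up. Below it come a thin glass collar (39 mm in diameter, top at 99.5 mm) and the neck (32 mm).
- bottle: Clear glass media bottle, 56 mm in diameter, fixed in a square steel and aluminium bench holder (94 x 94 mm base, ring 68 mm in diameter up to 35 mm high). It cannot move or turn. Origin on the bench under the bottle's axis, z up. The shoulder starts at 83 mm and narrows to the neck at 93 mm above the bench.
- lever (a joint): Swing of the tally counter's lever about an upright axis, rad: 0 = at rest, 1.0 = at its stop (hard). It grows counter-clockwise from above. A spring returns it to 0 when let go; at the pin it takes about 0.6 N to start and 1.8 N at the stop.
- lever_pin (a point): The upright black pin at the lever's free end: 10 mm in diameter, from 47 to 81 mm above the bench; this point is on its axis at 66 mm. It moves with the lever on a circle of radius 60 mm about lever_pivot. The lever's bar under it is a 7 mm rod at 45 to 53 mm above the bench.
- lever_pivot (a point): The lever's upright axis on top of the counter, 45 mm above the bench, in the counter's frame. x and y axes as counter. The pivot's hub is 16 mm in diameter and ends 54 mm above the bench.
- counter: Grey tally counter, case 70 x 60 x 43 mm (x, y, height) on a 90 x 80 mm steel foot, fixed to the bench. Origin on the bench under its middle, z up. Its window with four blank white drums faces its -x; at rest the lever points from the pivot to -x turned by 0.5 rad towards +y, at the stop to -x turned by 0.5 rad towards -y.
- tube_mid (a point): Bystander: centre of a loose standing sample tube, 30 mm in diameter, 102 mm tall; leave it alone.
- pot_mid (a point): Bystander: centre of a loose standing white specimen pot, 48 mm in diameter, 83 mm tall; leave it alone.
There are look-alikes about, which are no part of the job. Leave any yellow look-alike of the counter alone.

How it is judged:
On the way, in this order (a step that is already met when the one before it is completed fails the run):
1. the counter's lever is swung to its stop (past 0.95 rad) (value of joint lever above 0.95 rad), for 0.05 s.
2. the lever is let go and has sprung back to rest (below 0.08 rad, not touched) (value of joint lever below 0.08 rad and contact force between each of the arm, the fingers and lever below 0.1 N), for 0.2 s.
3. the cap is screwed down until it bottoms out (within 0.06 rad) (value of joint cap below 0.06 rad), for 0.1 s.
At the end, for the whole second after the job is handed in: The cap stands a quarter turn back from bottomed out (1.25 to 1.90 rad), still, with the fingers gripping it with more than 3 N; the counter's lever is at rest (below 0.08 rad); tube and pot are within 30 mm of their places (value of joint cap between 1.25 and 1.9 rad and velocity of joint cap between -0.1 and 0.1 rad/s and contact force between the fingers and cap above 3 N and value of joint lever below 0.08 rad and distance of each of tube_mid, pot_mid from where it was at the start of the episode below 0.03 m); the arm keeps its last pose, push and grip.
It fails at once if the sample tube or the specimen pot is pushed more than 30 mm or tipped (distance of any of tube_mid, pot_mid from where it was at the start of the episode above 0.03 m or angle between any of tube_mid, pot_mid's own z axis and vertical above 0.4 rad).
It also fails if it takes over 70 s, if anything falls off the work surface, if the arm or the gripper's body presses on something with over 40 N, if the wrist force passes 120 N, or if a joint passes its speed limit or range.

## Working session

There is one attempt and no reset: what is moved stays moved. The work goes in short steps, Python scripts to look and compute and a tool call to move; the robot and the scene stay as the last step left them, time stands still between calls to the robot, and variables do not carry over. Pictures are saved under pics/ and viewed, at most 10 in all, crops included, and the job is handed in when it is done.

Besides the shell and the picture viewer there is one more tool, called after "Emit:" as name(argument=value, ...), one argument or row to a line, values as JSON. send_rows: Moves the arm, as the interface text tells. Its arguments: {"type":"object","properties":{"targets":{"type":"array"},"force":{"type":"number"}},"required":["targets"]}

```bash
mkdir -p pics; cat > h.py <<'E'
from station import *
import numpy as np, cv2
def ray(n,u,v):
    m=camera_model(n);f=192/np.tan(np.radians(m["fovy"]/2))
    T=np.array(m["T"]);d=T[:3,:3]@np.array([(u-m["cx"])/f,(v-m["cy"])/f,1]);return T[:3,3],d
def at(n,u,v,z):
    o,d=ray(n,u,v);return (o+d*(z-o[2])/d[2]).round(4)
def pix(n,p):
    m=camera_model(n);f=192/np.tan(np.radians(m["fovy"]/2))
    T=np.linalg.inv(np.array(m["T"]));c=T[:3,:3]@np.array(p)+T[:3,3];return np.array([m["cx"]+f*c[0]/c[2],m["cy"]+f*c[1]/c[2]]).round(1)
E
python3 - <<'E'
from h import *
a=camera("top");b=camera("side")
cv2.imwrite("pics/t0.png",a);cv2.imwrite("pics/s0.png",b)
cv2.imwrite("pics/t0b.png",cv2.resize(a,(800,600),interpolation=cv2.INTER_CUBIC))
cv2.imwrite("pics/s0b.png",cv2.resize(b,(800,600),interpolation=cv2.INTER_CUBIC))
for n in("top","side"):
    m=camera_model(n);print(n,m["fovy"],m["cx"],m["cy"],np.array(m["T"]).round(3).tolist(),{k:v for k,v in m.items() if k not in("T","fovy","cx","cy")})
print(get_obs())
E
```

```text
top 43.63428853870103 251.1177252119293 197.16780817551975 [[0.002, -0.993, 0.121, 0.392], [-1.0, -0.001, 0.003, 0.075], [-0.003, -0.121, -0.993, 1.374], [0.0, 0.0, 0.0, 1.0]] {}
side 43.22782427414443 255.90633993604078 188.2286168507995 [[0.845, -0.302, 0.442, -0.051], [-0.535, -0.506, 0.676, -0.855], [0.02, -0.808, -0.589, 0.914], [0.0, 0.0, 0.0, 1.0]] {}
{'time_s': 0.1, 'qpos': array([ 1.03841539e+00,  3.00417169e-01,  1.52150452e+00,  1.03507318e-05,
        1.32070129e+00, -6.66301667e-02]), 'joint_vel': array([-0.00108798, -0.00159155, -0.00196502,  0.00178632, -0.00037456,
       -0.00137427]), 'tau': array([ 7.53161476e-04, -5.32648444e+01, -3.53291309e+01,  7.08883186e-02,
        2.34241365e-02, -4.59879004e-05]), 'ee_pos': array([0.24689943, 0.49121017, 0.2049483 ]), 'eef_rot': array([-3.14056527e+00, -7.86042496e-05,  2.67583928e+00]), 'force': array([-0.1342695 , -0.67561732, -0.00791848]), 'moment': array([0.01642768, 0.02815515, 0.0460899 ]), 'grip_force': 0.0, 'grip_width': 0.09428458941289858}
```

View pics/t0b.png

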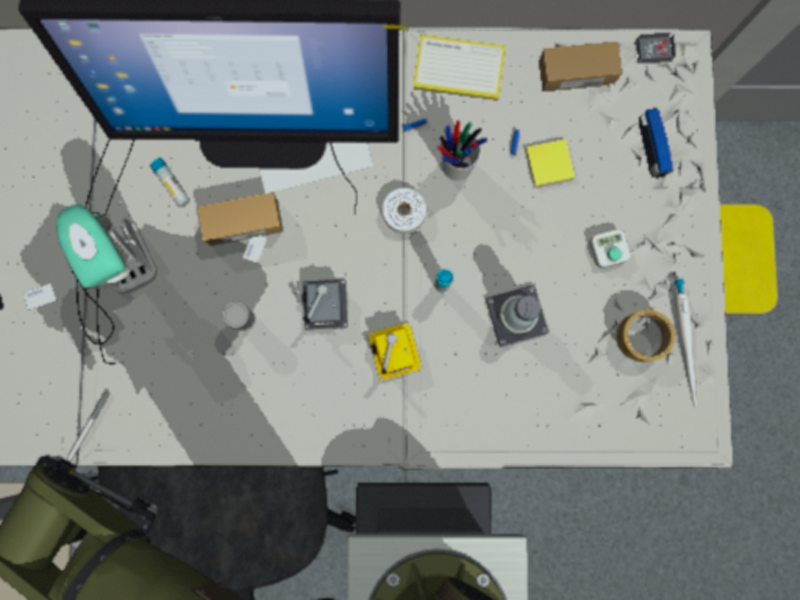

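View pics/s0b.png

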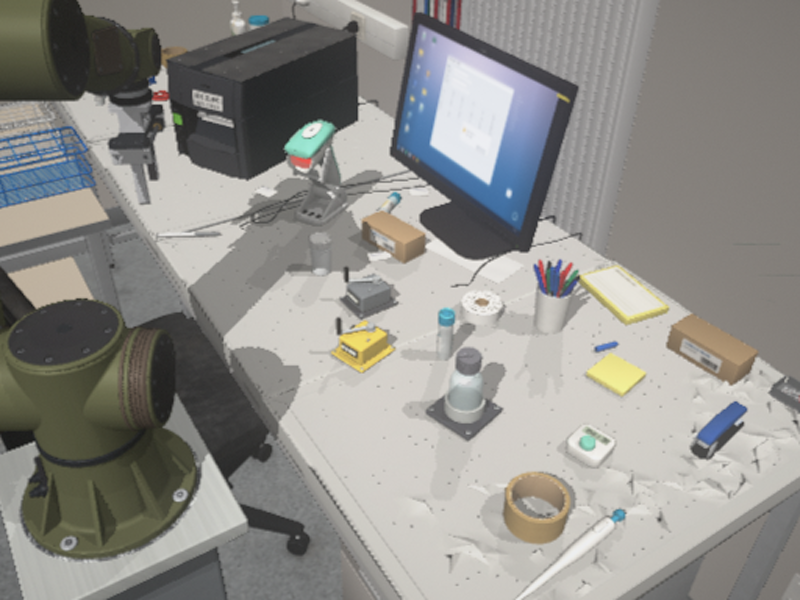

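The top picture (800x600 scale) shows the grey counter at (325,304) with its lever towards lower-left, the yellow look-alike at (395,350), the tube at (445,278), the bottle at (518,312) and the pot at (237,315). I'll enlarge both views.

```bash
python3 - <<'E'
from h import *
a=cv2.imread("pics/t0.png");b=cv2.imread("pics/s0.png")
r=lambda i,s:cv2.resize(i,None,fx=s,fy=s,interpolation=cv2.INTER_CUBIC)
# top crops: counter u185-275 v170-245 ; bottle u300-360 v170-230
c1=r(a[170:220,185:235],8);c2=r(a[177:227,307:357],8)
cv2.imwrite("pics/tc.png",np.hstack([c1,c2]))
d1=r(b[165:215,207:257],8);d2=r(b[215:283,265:333],400/68)
cv2.imwrite("pics/sc.png",np.hstack([d1,d2]))
E
```

```text
(no output)
```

View pics/tc.png

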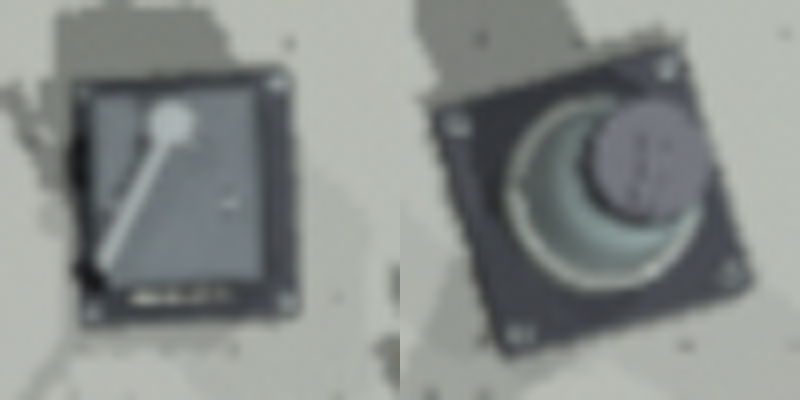

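View pics/sc.png

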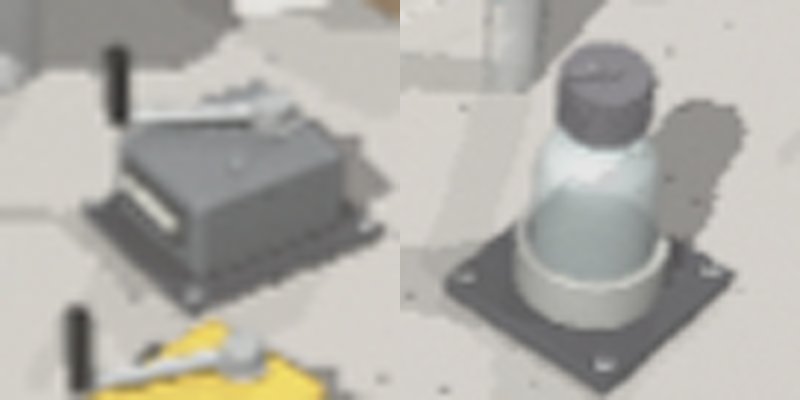

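The top crop shows the grey counter's foot corners, its hub at (172,122), the lever running to the pin at about (92,273), and the cap top centred at about (648,160) with its bar near-vertical. In the side crop the pin spans (118,48) to (118,122) and the cap top is centred at (607,75).

```bash
python3 - <<'E'
from h import *
T=lambda x,y:(185+x/8-.44,170+y/8-.44)
B=lambda x,y:(307+(x-400)/8-.44,177+y/8-.44)
S=lambda x,y:(207+x/8-.44,165+y/8-.44)
k=68/400
D=lambda x,y:(265+(x-400)*k-.4,215+y*k-.4)
fc=np.array([at("top",*T(*p),0.003) for p in[(78,78),(292,68),(298,318),(85,325)]]);c=fc.mean(0)
print("counter",fc.tolist(),c,[np.linalg.norm(fc[i]-fc[(i+1)%4]).round(4) for i in range(4)])
e=(fc[0]+fc[1]-fc[2]-fc[3]);print("yaw",np.arctan2(e[1],e[0]))
print("hub",at("top",*T(172,122),.054),at("side",*S(280,103),.054))
print("pin",at("top",*T(92,270),.075),at("side",*S(118,48),.081),at("side",*S(118,122),.049))
bc=np.array([at("top",*B(*p),0.003) for p in[(432,100),(680,40),(752,285),(508,352)]]);print("bottle",bc.mean(0),[np.linalg.norm(bc[i]-bc[(i+1)%4]).round(4) for i in range(4)])
print("cap",at("top",*B(648,160),.130),at("side",*D(607,75),.130))
print("bar",at("top",*B(640,185),.133),at("top",*B(660,135),.133), at("side",*D(580,82),.133),at("side",*D(627,72),.133))
print("tube top/pot top",at("top",445*.64,278*.64,.102),at("side",447*.64,316*.64,.102),at("top",237*.64,315*.64,.083),at("side",320*.64,240*.64,.083))
print("yellow",at("top",395*.64,350*.64,.03))
E
```

```text
counter [[0.6112, 0.2436, 0.003], [0.6149, 0.1662, 0.003], [0.5241, 0.1632, 0.003], [0.5215, 0.2396, 0.003]] [0.567925 0.20315  0.003   ] [np.float64(0.0775), np.float64(0.0908), np.float64(0.0764), np.float64(0.0898)]
yaw 0.03876173894652233
hub [0.5876 0.2043 0.054 ] [0.5865 0.2037 0.054 ]
pin [0.5335 0.2289 0.075 ] [0.5322 0.2338 0.081 ] [0.5297 0.2309 0.049 ]
bottle [ 0.54915 -0.14975  0.003  ] [np.float64(0.0925), np.float64(0.092), np.float64(0.0911), np.float64(0.0946)]
cap [ 0.5457 -0.1471  0.13  ] [ 0.5427 -0.1494  0.13  ]
bar [ 0.5371 -0.1438  0.133 ] [ 0.5536 -0.1507  0.133 ] [ 0.528  -0.1499  0.133 ] [ 0.5488 -0.1549  0.133 ]
tube top/pot top [ 0.5994 -0.0116  0.102 ] [ 0.5946 -0.0199  0.102 ] [0.5371 0.3483 0.083 ] [0.5325 0.3434 0.083 ]
yellow [0.4802 0.0741 0.03  ]
```

The two views agree: hub (0.587,0.204), pin (0.533,0.232), cap axis (0.546,-0.149), and all the foot sizes match. I'll move above the far side of the pin with the fingers shut.

Emit:
send_rows(
  targets=[
    {"x": 0.12,"y": -0.095,"spin": 0.025,"claw": 0},
    {"x": 0.12,"y": -0.095,"spin": 0.025,"claw": 0},
    {"x": 0.12,"y": -0.095,"spin": 0.025,"claw": 0},
    {"x": 0.12,"y": -0.095,"spin": 0.025,"claw": 0},
    {"x": 0.12,"y": -0.095,"spin": 0.025,"claw": 0},
    {"x": 0.12,"y": -0.095,"spin": 0.025,"claw": 0},
    {"x": 0.12,"y": -0.095,"spin": 0.025,"claw": 0},
    {"x": 0.12,"y": -0.095,"spin": 0.025,"claw": 0},
    {"x": 0.12,"y": -0.095,"spin": 0.025,"claw": 0},
    {"x": 0.12,"y": -0.095,"spin": 0.025,"claw": 0},
    {"x": 0.12,"y": -0.095,"spin": 0.025,"claw": 0},
    {"x": 0.12,"y": -0.095,"spin": 0.025,"claw": 0},
    {"x": 0},
    {"x": 0},
    {"x": 0},
  ],
)

```text
schema error: expected keys x, y, z, spin, claw
```

Emit:
send_rows(
  targets=[
    {"x": 0.12,"y": -0.095,"z": 0,"spin": 0.025,"claw": 0},
    {"x": 0.12,"y": -0.095,"z": 0,"spin": 0.025,"claw": 0},
    {"x": 0.12,"y": -0.095,"z": 0,"spin": 0.025,"claw": 0},
    {"x": 0.12,"y": -0.095,"z": 0,"spin": 0.025,"claw": 0},
    {"x": 0.12,"y": -0.095,"z": 0,"spin": 0.025,"claw": 0},
    {"x": 0.12,"y": -0.095,"z": 0,"spin": 0.025,"claw": 0},
    {"x": 0.12,"y": -0.095,"z": 0,"spin": 0.025,"claw": 0},
    {"x": 0.12,"y": -0.095,"z": 0,"spin": 0.025,"claw": 0},
    {"x": 0.12,"y": -0.095,"z": 0,"spin": 0.025,"claw": 0},
    {"x": 0.12,"y": -0.095,"z": 0,"spin": 0.025,"claw": 0},
    {"x": 0.12,"y": -0.095,"z": 0,"spin": 0.025,"claw": 0},
    {"x": 0.12,"y": -0.095,"z": 0,"spin": 0.025,"claw": 0},
    {"x": 0,"y": 0,"z": 0,"spin": 0,"claw": 0},
    {"x": 0,"y": 0,"z": 0,"spin": 0,"claw": 0},
    {"x": 0,"y": 0,"z": 0,"spin": 0,"claw": 0},
  ],
)

```text
time_s: 1.6
ee_pos: [0.5343, 0.264, 0.2053]
eef_rot: [-3.142, -0.0, -3.136]
force: [0.7, 0.1, -0.1]
grip_width: 0.0007
grip_force: 0.0
```

Emit:
send_rows(
  targets=[
    {"x": -0.01,"y": 0,"z": -0.145,"spin": 0,"claw": 0},
    {"x": -0.01,"y": 0,"z": -0.145,"spin": 0,"claw": 0},
    {"x": 0,"y": 0,"z": -0.145,"spin": 0,"claw": 0},
    {"x": 0,"y": 0,"z": -0.145,"spin": 0,"claw": 0},
    {"x": 0,"y": 0,"z": -0.145,"spin": 0,"claw": 0},
    {"x": 0,"y": 0,"z": 0,"spin": 0,"claw": 0},
    {"x": 0,"y": 0,"z": 0,"spin": 0,"claw": 0},
  ],
)

```text
time_s: 2.3
ee_pos: [0.5308, 0.264, 0.0613]
eef_rot: [3.142, 0.0, -3.135]
force: [0.1, 0.5, 0.3]
grip_width: 0.0004
grip_force: 0.0
```

```bash
python3 - <<'E'
from h import *
a=camera("side");cv2.imwrite("pics/s1.png",cv2.resize(a[145:220,195:295],(800,600),interpolation=cv2.INTER_CUBIC))
o=get_obs();print(o["ee_pos"],o["force"])
E
```

```text
[0.53136988 0.26412997 0.06214109] [ 0.61002888 -0.70572979  0.52031019]
```

View pics/s1.png

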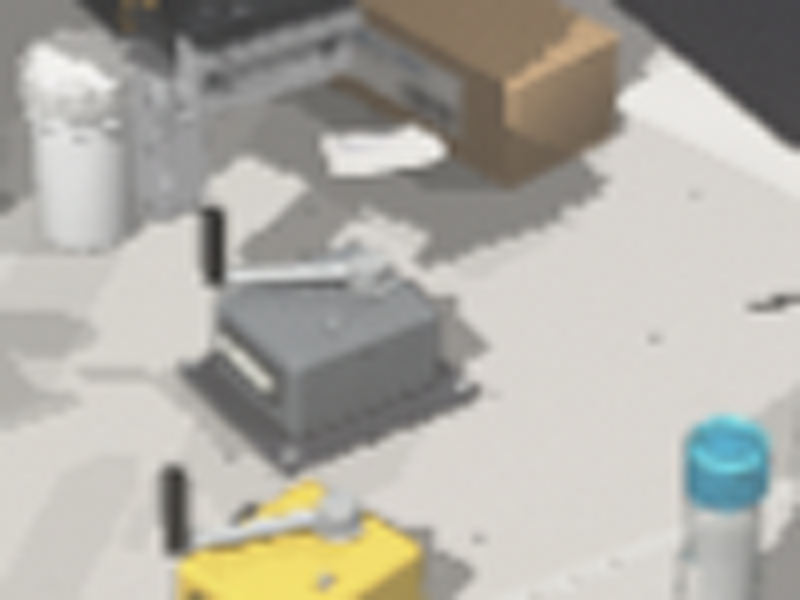

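The fingers (at about (170,180)) stand just behind the pin (212,245) and clear of the pot. Sweeping now.

Emit:
send_rows(
  targets=[
    {"x": 0,"y": -0.045,"z": 0,"spin": 0,"claw": 0},
    {"x": 0,"y": -0.045,"z": 0,"spin": 0,"claw": 0},
    {"x": 0,"y": -0.045,"z": 0,"spin": 0,"claw": 0},
    {"x": 0,"y": -0.045,"z": 0,"spin": 0,"claw": 0},
    {"x": 0,"y": -0.045,"z": 0,"spin": 0,"claw": 0},
    {"x": 0,"y": -0.045,"z": 0,"spin": 0,"claw": 0},
    {"x": 0,"y": -0.045,"z": 0,"spin": 0,"claw": 0},
    {"x": 0,"y": 0,"z": 0,"spin": 0,"claw": 0},
  ],
)

```text
time_s: 3.15
ee_pos: [0.5312, 0.1993, 0.0605]
eef_rot: [-3.142, 0.0, -3.137]
force: [-0.5, 1.4, 1.3]
grip_width: 0.0006
grip_force: 0.7
```

Emit:
send_rows(
  targets=[
    {"x": 0,"y": -0.02,"z": 0,"spin": 0,"claw": 0},
    {"x": 0,"y": -0.02,"z": 0,"spin": 0,"claw": 0},
    {"x": 0,"y": 0,"z": 0,"spin": 0,"claw": 0},
  ],
)

```text
time_s: 3.45
ee_pos: [0.5311, 0.1922, 0.0605]
eef_rot: [3.141, 0.0, -3.136]
force: [1.4, 2.3, 0.1]
grip_width: 0.0006
grip_force: 1.3
```

Emit:
send_rows(
  targets=[
    {"x": 0,"y": -0.015,"z": 0,"spin": 0,"claw": 0},
    {"x": 0,"y": 0,"z": 0,"spin": 0,"claw": 0},
  ],
)

```text
time_s: 3.65
ee_pos: [0.5314, 0.1908, 0.0605]
eef_rot: [3.139, 0.001, -3.136]
force: [4.6, 14.1, -3.2]
grip_width: 0.0008
grip_force: 6.9
```

Emit:
send_rows(
  targets=[
    {"x": 0,"y": -0.015,"z": 0,"spin": 0,"claw": 0},
    {"x": 0,"y": 0,"z": 0,"spin": 0,"claw": 0},
  ],
)

```text
time_s: 3.85
ee_pos: [0.5318, 0.1896, 0.0606]
eef_rot: [3.136, 0.003, -3.136]
force: [7.7, 27.8, -7.0]
grip_width: 0.0007
grip_force: 13.8
```

The force jumped to 28 N, so the lever is at its stop. Now retreat, let it spring back, and rise.

Emit:
send_rows(
  targets=[
    {"x": 0,"y": 0.08,"z": 0,"spin": 0,"claw": 0},
    {"x": 0,"y": 0.08,"z": 0,"spin": 0,"claw": 0},
    {"x": 0,"y": 0.08,"z": 0,"spin": 0,"claw": 0},
    {"x": 0,"y": 0.08,"z": 0,"spin": 0,"claw": 0},
    {"x": 0,"y": 0.07,"z": 0,"spin": 0,"claw": 0},
    {"x": 0,"y": 0,"z": 0,"spin": 0,"claw": 0},
    {"x": 0,"y": 0,"z": 0,"spin": 0,"claw": 0},
    {"x": 0,"y": 0,"z": 0,"spin": 0,"claw": 0},
    {"x": 0,"y": 0,"z": 0,"spin": 0,"claw": 0},
    {"x": 0,"y": 0,"z": 0.2,"spin": 0,"claw": 0},
    {"x": 0,"y": 0,"z": 0.2,"spin": 0,"claw": 0},
    {"x": 0,"y": 0,"z": 0.2,"spin": 0,"claw": 0},
    {"x": 0,"y": 0,"z": 0.2,"spin": 0,"claw": 0},
    {"x": 0,"y": 0,"z": 0.1,"spin": 0,"claw": 0},
    {"x": 0,"y": 0,"z": 0,"spin": 0,"claw": 0},
  ],
)

```text
time_s: 5.35
ee_pos: [0.5319, 0.2643, 0.2437]
eef_rot: [3.14, 0.005, -3.137]
force: [0.9, -0.2, 0.4]
grip_width: 0.0002
grip_force: 0.0
```

```bash
python3 - <<'E'
from h import *
a=camera("side");cv2.imwrite("pics/s2.png",cv2.resize(a[145:220,195:295],(800,600),interpolation=cv2.INTER_CUBIC))
b=cv2.imread("pics/s0.png");r=(slice(168,190),slice(212,250))
print("lever region diff vs start",cv2.absdiff(a[r],b[r]).mean(), cv2.absdiff(a[r],b[r]).max());o=get_obs();print(o["ee_pos"],o["eef_rot"],o["force"])
E
```

```text
lever region diff vs start 13.546650717703349 68
[0.53135425 0.26413095 0.24122025] [ 3.14086045e+00  1.83668767e-03 -3.13666265e+00] [ 0.52550087  0.00341486 -0.31694051]
```

View pics/s2.png

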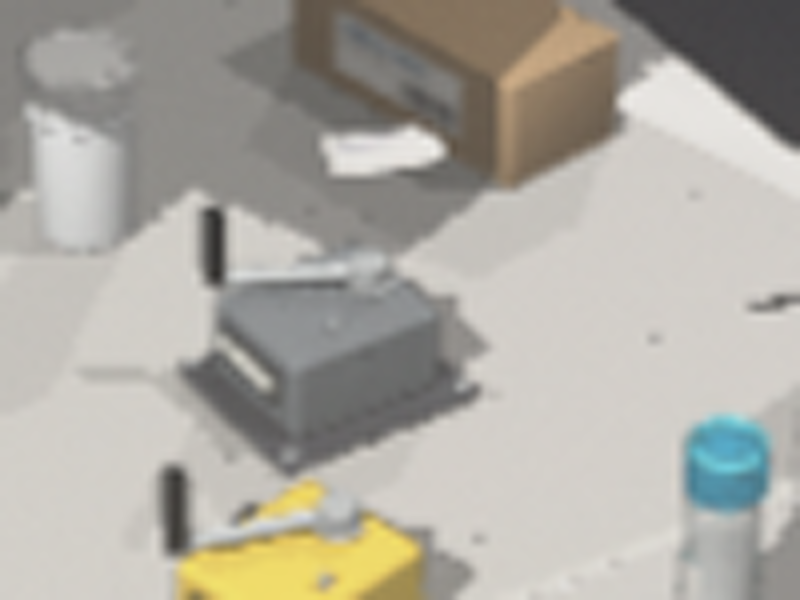

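The lever is back at rest: the pin is at (212,245), as before the sweep. On to the bottle.

Emit:
send_rows(
  targets=[
    {"x": 0.006,"y": -0.172,"z": 0,"spin": 0,"claw": 80},
    {"x": 0.006,"y": -0.172,"z": 0,"spin": 0,"claw": 80},
    {"x": 0.006,"y": -0.172,"z": 0,"spin": 0,"claw": 80},
    {"x": 0.006,"y": -0.172,"z": 0,"spin": 0,"claw": 80},
    {"x": 0.006,"y": -0.172,"z": 0,"spin": 0,"claw": 80},
    {"x": 0.006,"y": -0.172,"z": 0,"spin": 0,"claw": 80},
    {"x": 0.006,"y": -0.172,"z": 0,"spin": 0,"claw": 80},
    {"x": 0.006,"y": -0.172,"z": 0,"spin": 0,"claw": 80},
    {"x": 0.006,"y": -0.172,"z": 0,"spin": 0,"claw": 80},
    {"x": 0.006,"y": -0.172,"z": 0,"spin": 0,"claw": 80},
    {"x": 0.006,"y": -0.172,"z": 0,"spin": 0,"claw": 80},
    {"x": 0.006,"y": -0.172,"z": 0,"spin": 0,"claw": 80},
    {"x": 0,"y": 0,"z": 0,"spin": 0,"claw": 80},
    {"x": 0,"y": 0,"z": 0,"spin": 0,"claw": 80},
  ],
)

```text
time_s: 6.8
ee_pos: [0.5448, -0.1488, 0.2387]
eef_rot: [3.141, -0.002, -3.138]
force: [-0.3, 0.5, 0.2]
grip_width: 0.0802
grip_force: 0.0
```

Emit:
send_rows(
  targets=[
    {"x": 0,"y": 0,"z": -0.136,"spin": 0,"claw": 80},
    {"x": 0,"y": 0,"z": -0.136,"spin": 0,"claw": 80},
    {"x": 0,"y": 0,"z": -0.136,"spin": 0,"claw": 80},
    {"x": 0,"y": 0,"z": -0.136,"spin": 0,"claw": 80},
    {"x": 0,"y": 0,"z": -0.136,"spin": 0,"claw": 80},
    {"x": 0,"y": 0,"z": 0,"spin": 0,"claw": 80},
    {"x": 0,"y": 0,"z": 0,"spin": 0,"claw": 80},
  ],
)

```text
time_s: 7.5
ee_pos: [0.5455, -0.1477, 0.1048]
eef_rot: [3.141, -0.001, -3.135]
force: [0.1, 0.1, 0.8]
grip_width: 0.0799
grip_force: 0.0
```

```bash
python3 - <<'E'
from h import *
a=camera("side");b=camera("top");r=lambda i:cv2.resize(i,(400,400),interpolation=cv2.INTER_CUBIC)
cv2.imwrite("pics/m3.png",np.hstack([r(a[190:270,258:338]),r(b[160:240,290:370])]))
o=get_obs();print(o["ee_pos"],o["eef_rot"],o["force"],o["moment"])
E
```

```text
[ 0.54607017 -0.14820081  0.10594582] [-3.14098133e+00  1.88822195e-03 -3.13569523e+00] [-0.54117833  0.15983078  0.32030369] [ 0.01883127  0.01986473 -0.01173647]
```

View pics/m3.png

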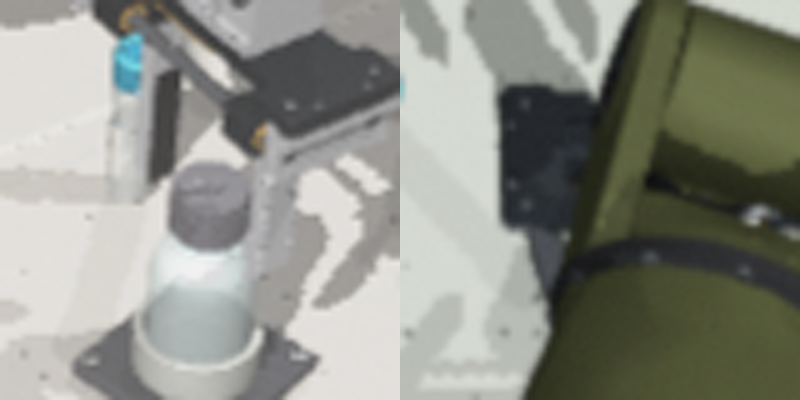

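The fingers straddle the cap (210,205), one on either side. Lower 3 mm and close gently.

Emit:
send_rows(
  targets=[
    {"x": 0,"y": 0,"z": -0.015,"spin": 0,"claw": 60},
    {"x": 0,"y": 0,"z": 0,"spin": 0,"claw": 50},
    {"x": 0,"y": 0,"z": 0,"spin": 0,"claw": 30},
    {"x": 0,"y": 0,"z": 0,"spin": 0,"claw": 30},
    {"x": 0,"y": 0,"z": 0,"spin": 0,"claw": 30},
    {"x": 0,"y": 0,"z": 0,"spin": 0,"claw": 30},
    {"x": 0,"y": 0,"z": 0,"spin": 0,"claw": 30},
  ],
  force=25,
)

```text
time_s: 8.3
ee_pos: [0.5454, -0.1476, 0.1016]
eef_rot: [3.14, -0.0, -3.136]
force: [-0.7, 5.9, 2.5]
grip_width: 0.0395
grip_force: 25.0
```

Emit:
send_rows(
  targets=[
    {"x": 0,"y": 0.0025,"z": 0,"spin": -0.07,"claw": 30},
    {"x": 0,"y": 0,"z": -0.0004,"spin": -0.07,"claw": 30},
    {"x": 0,"y": 0,"z": -0.0004,"spin": -0.07,"claw": 30},
    {"x": 0,"y": 0,"z": -0.0004,"spin": -0.07,"claw": 30},
    {"x": 0,"y": 0,"z": -0.0004,"spin": -0.07,"claw": 30},
    {"x": 0,"y": 0,"z": -0.0004,"spin": -0.07,"claw": 30},
    {"x": 0,"y": 0,"z": -0.0004,"spin": -0.07,"claw": 30},
    {"x": 0,"y": 0,"z": -0.0004,"spin": -0.07,"claw": 30},
    {"x": 0,"y": 0,"z": -0.0004,"spin": -0.07,"claw": 30},
    {"x": 0,"y": 0,"z": -0.0004,"spin": -0.07,"claw": 30},
    {"x": 0,"y": 0,"z": 0,"spin": 0,"claw": 30},
  ],
)

```text
time_s: 9.4
ee_pos: [0.5455, -0.1475, 0.1009]
eef_rot: [3.141, -0.001, 2.046]
force: [-1.2, 4.5, 1.6]
grip_width: 0.0395
grip_force: 25.0
```

```bash
python3 - <<'E'
from h import *
o=get_obs();print(o["ee_pos"],o["eef_rot"],o["force"],o["moment"],o["qpos"])
E
```

```text
[ 0.5454749  -0.14749507  0.10086583] [ 3.14127817e+00 -5.22173203e-04  2.04580303e+00] [-1.22247025  4.53882379  1.56174012] [ 0.65776561  0.19405684 -0.04365936] [-3.29181661e-01  4.38556954e-01  1.58816919e+00  6.55672123e-04
  1.11502454e+00 -8.04476930e-01]
```

Emit:
send_rows(
  targets=[
    {"x": 0,"y": 0,"z": -0.0004,"spin": -0.07,"claw": 30},
    {"x": 0,"y": 0,"z": -0.0004,"spin": -0.07,"claw": 30},
    {"x": 0,"y": 0,"z": -0.0004,"spin": -0.07,"claw": 30},
    {"x": 0,"y": 0,"z": -0.0004,"spin": -0.07,"claw": 30},
    {"x": 0,"y": 0,"z": -0.0004,"spin": -0.07,"claw": 30},
    {"x": 0,"y": 0,"z": -0.0004,"spin": -0.07,"claw": 30},
    {"x": 0,"y": 0,"z": -0.0004,"spin": -0.07,"claw": 30},
    {"x": 0,"y": 0,"z": -0.0004,"spin": -0.07,"claw": 30},
    {"x": 0,"y": 0,"z": -0.0004,"spin": -0.07,"claw": 30},
    {"x": 0,"y": 0,"z": 0,"spin": 0,"claw": 30},
  ],
)

```text
time_s: 10.4
ee_pos: [0.5455, -0.1475, 0.1002]
eef_rot: [-3.142, -0.001, 1.059]
force: [0.8, 5.6, 2.3]
grip_width: 0.0396
grip_force: 25.0
```

```bash
cat > o.py <<'E'
from h import *
o=get_obs();print(o["time_s"],o["ee_pos"].round(4),o["eef_rot"].round(3),o["force"].round(1),o["moment"].round(3),o["tau"][5].round(3),o["qpos"][5].round(3),o["grip_force"])
E
python3 o.py
```

```text
10.4 [ 0.5455 -0.1475  0.1002] [-3.142e+00 -1.000e-03  1.059e+00] [0.8 5.6 2.3] [ 1.007  0.256 -0.057] 1.99 0.182 25.001645620868658
```

Emit:
send_rows(
  targets=[
    {"x": 0,"y": 0,"z": -0.0004,"spin": -0.05,"claw": 30},
    {"x": 0,"y": 0,"z": -0.0004,"spin": -0.05,"claw": 30},
    {"x": 0,"y": 0,"z": 0,"spin": 0,"claw": 30},
  ],
)

```text
time_s: 10.7
ee_pos: [0.5456, -0.1475, 0.1001]
eef_rot: [-3.141, -0.001, 0.904]
force: [0.6, 6.1, 4.3]
grip_width: 0.0391
grip_force: 25.0
```

```bash
python3 o.py
```

```text
10.7 [ 0.5456 -0.1475  0.1001] [-3.141e+00 -1.000e-03  9.040e-01] [0.6 6.1 4.3] [ 1.098  0.252 -0.091] 1.22 0.337 25.00141567705448
```

Emit:
send_rows(
  targets=[
    {"x": 0,"y": 0,"z": -0.0004,"spin": -0.05,"claw": 30},
    {"x": 0,"y": 0,"z": -0.0004,"spin": -0.05,"claw": 30},
    {"x": 0,"y": 0,"z": 0,"spin": 0,"claw": 30},
  ],
)

```text
time_s: 11.0
ee_pos: [0.5456, -0.1475, 0.1]
eef_rot: [-3.141, -0.001, 0.747]
force: [-0.1, 6.0, 4.9]
grip_width: 0.0393
grip_force: 25.0
```

```bash
python3 o.py
```

```text
11.0 [ 0.5456 -0.1475  0.1   ] [-3.141e+00 -1.000e-03  7.470e-01] [-0.1  6.   4.9] [ 1.093  0.257 -0.109] 1.22 0.494 25.00145778291312
```

Emit:
send_rows(
  targets=[
    {"x": 0,"y": 0,"z": -0.0004,"spin": -0.05,"claw": 30},
    {"x": 0,"y": 0,"z": -0.0004,"spin": -0.05,"claw": 30},
    {"x": 0,"y": 0,"z": 0,"spin": 0,"claw": 30},
  ],
)

```text
time_s: 11.3
ee_pos: [0.5456, -0.1475, 0.0999]
eef_rot: [-3.141, -0.001, 0.59]
force: [-0.5, 5.9, 3.6]
grip_width: 0.0392
grip_force: 25.0
```

```bash
python3 o.py
```

```text
11.3 [ 0.5456 -0.1475  0.0999] [-3.141e+00 -1.000e-03  5.900e-01] [-0.5  5.9  3.6] [1.116 0.292 0.053] 1.349 0.651 25.00152719891588
```

Emit:
send_rows(
  targets=[
    {"x": 0,"y": 0,"z": -0.0004,"spin": -0.05,"claw": 30},
    {"x": 0,"y": 0,"z": -0.0004,"spin": -0.05,"claw": 30},
    {"x": 0,"y": 0,"z": 0,"spin": 0,"claw": 30},
  ],
)

```text
time_s: 11.6
ee_pos: [0.5451, -0.1478, 0.0997]
eef_rot: [-3.141, 0.001, 0.434]
force: [-5.2, 3.5, 7.3]
grip_width: 0.0392
grip_force: 25.0
```

```bash
python3 o.py
```

```text
11.6 [ 0.5451 -0.1478  0.0997] [-3.141e+00  1.000e-03  4.340e-01] [-5.2  3.5  7.3] [0.685 0.87  0.518] 1.783 0.808 25.001186887166114
```

Emit:
send_rows(
  targets=[
    {"x": 0,"y": 0,"z": 0,"spin": -0.05,"claw": 30},
    {"x": 0,"y": 0,"z": 0,"spin": 0,"claw": 30},
  ],
)

```text
time_s: 11.8
ee_pos: [0.5451, -0.1478, 0.0996]
eef_rot: [-3.141, 0.001, 0.355]
force: [-4.2, 3.0, 5.9]
grip_width: 0.0394
grip_force: 25.0
```

```bash
python3 o.py; python3 - <<'E'
from h import *
a=camera("side")
cv2.imwrite("pics/m4.png",cv2.resize(a[205:265,268:328],(600,600),interpolation=cv2.INTER_CUBIC))
E
```

```text
11.8 [ 0.5451 -0.1478  0.0996] [-3.141e+00  1.000e-03  3.550e-01] [-4.2  3.   5.9] [0.698 0.858 0.615] 1.792 0.886 25.00088318979124
```

View pics/m4.png

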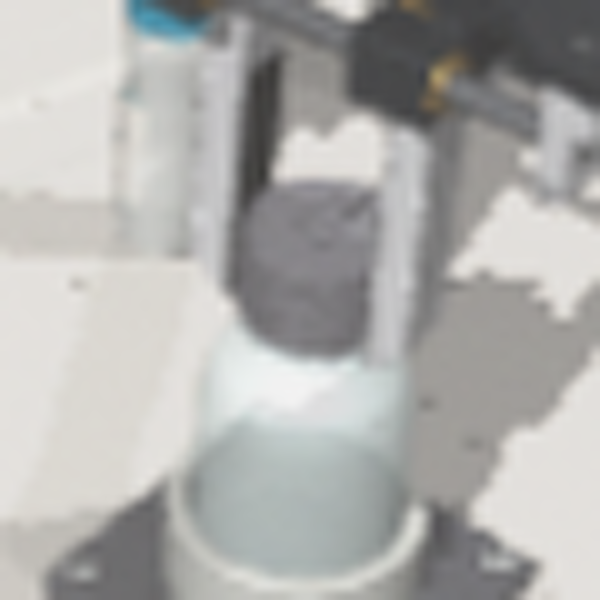

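The moment has levelled off at 0.6 N m, far above the thread friction, so the pads slip on a bottomed cap; the total turn of about 2.6 rad fits 2.2–3.0. In the picture the fingers hold the cap at (310,260). Now back off a quarter turn.

Emit:
send_rows(
  targets=[
    {"x": 0,"y": 0,"z": 0,"spin": 0.05,"claw": 30},
    {"x": 0,"y": 0,"z": 0.0004,"spin": 0.08,"claw": 30},
    {"x": 0,"y": 0,"z": 0.0004,"spin": 0.08,"claw": 30},
    {"x": 0,"y": 0,"z": 0.0004,"spin": 0.08,"claw": 30},
    {"x": 0,"y": 0,"z": 0.0004,"spin": 0.08,"claw": 30},
    {"x": 0,"y": 0,"z": 0.0004,"spin": 0.08,"claw": 30},
    {"x": 0,"y": 0,"z": 0.0004,"spin": 0.08,"claw": 30},
    {"x": 0,"y": 0,"z": 0.0004,"spin": 0.08,"claw": 30},
    {"x": 0,"y": 0,"z": 0.0004,"spin": 0.08,"claw": 30},
    {"x": 0,"y": 0,"z": 0.0004,"spin": 0.08,"claw": 30},
    {"x": 0,"y": 0,"z": 0.0004,"spin": 0.08,"claw": 30},
    {"x": 0,"y": 0,"z": 0.0004,"spin": 0.08,"claw": 30},
    {"x": 0,"y": 0,"z": 0,"spin": 0.08,"claw": 30},
    {"x": 0,"y": 0,"z": 0,"spin": 0,"claw": 30},
    {"x": 0,"y": 0,"z": 0,"spin": 0,"claw": 30},
    {"x": 0,"y": 0,"z": 0,"spin": 0,"claw": 30},
  ],
)

```text
time_s: 13.45
ee_pos: [0.5457, -0.1481, 0.1006]
eef_rot: [3.141, 0.001, 1.936]
force: [2.0, 1.1, 5.7]
grip_width: 0.0391
grip_force: 25.0
```

```bash
python3 o.py; python3 - <<'E'
from h import *
a=camera("side")
cv2.imwrite("pics/m5.png",np.hstack([cv2.resize(i,(400,400),interpolation=cv2.INTER_CUBIC) for i in(a[215:255,280:320],a[150:290,200:340])]))
# bar line in the crop at time 11.8: (330,225)-(370,195), 10x
D=lambda x,y:(268+x/10-.45,205+y/10-.45)
p,q=at("side",*D(325,228),.131),at("side",*D(370,195),.131);print(p,q,np.arctan2(*(q-p)[[1,0]]))
E
```

```text
13.45 [ 0.5457 -0.1481  0.1006] [3.141e+00 1.000e-03 1.936e+00] [2.  1.1 5.7] [ 0.199 -0.374  0.056] 0.037 -0.695 25.000918769128475
[ 0.5425 -0.1507  0.131 ] [ 0.5597 -0.1463  0.131 ] 0.25044308961135126
```

View pics/m5.png

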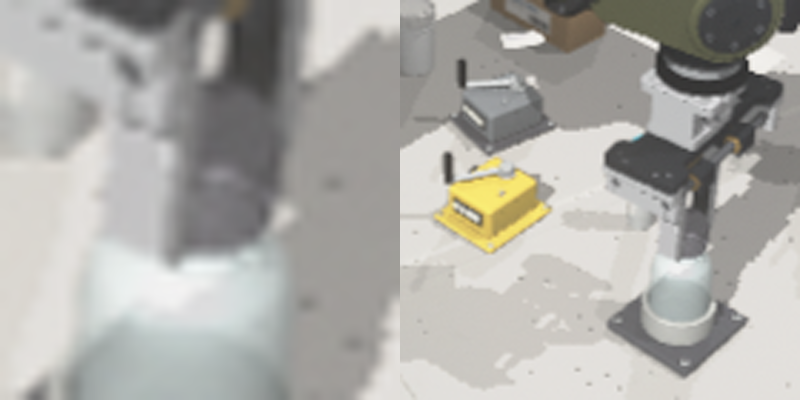

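The bar at the bottom stood at 0.25 rad, against about 0.2 predicted from its start angle and the turn. The tool has since turned back 1.58 rad without slip and grips with 25 N. The lever is at rest. Handing in.

```bash
python3 -c "
from station import *
print(hand_in())"
```

```text
the job is handed in; nothing more can be done
None
```

I handed the job in: the lever was swung to its stop and sprang back, the cap was screwed down until it bottomed out and backed off about 1.58 rad, and it is still gripped with 25 N; no verdict was returned.

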